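# Free the seized locking pin of the lens clamp

## Task

The red-headed locking pin of the blue lens clamp has seized in its bore. A straight pull would only lift the whole block, so work the pin out by twisting it back and forth while you pull gently upward, without lifting the clamp block off its plate; put the pin in the yellow tray, then pull the clamp's jaw fully open by its black knob. Leave the other things on the bench where they are.

Things in the scene. Friction and masses are not known exactly. Their poses are not given: they have to be found in the camera images.
- pin_head (a point): Centre of the locking pin's red wing head: 36 mm wide (pin x axis), 14 mm thick (pin y axis), 34 mm tall; grip it across the 14 mm. z axis runs up the pin. This point is 85 mm above the foot and 25 mm above the top of the 29 mm collar, which is 5 mm thick and at the start rests on the block's top face, so that the point is 102 mm above the bench.
- pin_middle (a point): Middle of the pin, 51 mm above its foot. The pin is seized by dry friction: pulled straight it needs about 20 N and the block (12 N) rises with it. While turned faster than raised (say swings of 0.8 rad, rising 2 to 3 mm a swing) it slides up easily; it sticks again when turning stops. The bore's grip ends after 26 mm of rise; after 55 mm the foot is out.
- block (a joint): Lift of the clamp block off its base plate, in m: 0 = fully seated. The dark steel plate (120 x 110 x 12 mm) is fixed to the bench; the blue block (56 x 56 x 60 mm) sits on it between two studs, held only by its weight (about 1.25 kg with the jaw), and can move only straight up, 25 mm at most.
- block_top (a point): Mouth of the bore: centre of the blue block's top face, 72 mm above the bench when seated. Its axes are the clamp's: y points along the sliding jaw's opening direction, z up.
- jaw_knob (a point): Centre of the upright black knob on the jaw: 18 mm in diameter, 34 mm tall, centre 63 mm above the bench, 82 mm from the bore's axis when shut. y axis = opening direction; grip across the x axis. Towards the block a cross plate (44 mm wide, top 48 mm above the bench) stands 38 mm from the knob's axis, the block's side 54 mm.
- jaw (a joint): Opening of the sliding jaw in m: 0 = shut, 0.045 = fully open against its stop; grows as the knob is drawn away from the block. Friction about 1.5 N. The pin passes through the jaw's bar, so that the jaw is locked until the pin is out.
- tray_floor (a point): Centre of the inner floor of the yellow open tray, 3 mm above the bench. Inside 180 mm along its x axis and 140 mm along its y axis, rim 33 mm above the bench, walls 3 mm. Fixed to the bench.
- oil: Yellow bottle with a black cap, 27 mm in diameter, 72 mm tall, origin at its underside. Leave alone.
- cleaner: White bottle with a blue cap, 38 mm in diameter, 105 mm tall, origin at its underside. Leave alone.
- loupe: Black loupe, 35 mm in diameter, 37 mm tall, origin at its underside. Leave alone.
- marker: Marker pen standing on end, 17 mm in diameter, 94 mm tall, origin at its underside. Leave alone.
- cap: White toothed cap, 37 mm across, 12 mm tall, origin at its underside. Leave alone.
- driver: Small screwdriver with a green head, 114 mm long, lying. Leave alone.
- tweezers: Steel tweezers, 121 mm long, lying. Leave alone.
- pin: The whole pin: 102 mm long, about 0.11 kg; origin at the centre of its foot, z axis towards the head. Its steel shank below the collar is 18 mm in diameter and 55 mm long, upright in the bore at the start.
Mind the look-alikes: they are no part of the job. Of the things that look like the part that bears block, take the one that is farthest to the robot's right at the start.

How it is judged (in metres and radians):
On the way, in this order (a step that is already met when the one before it is completed fails the run):
1. the pin is out of the bore, above the block, with the block still seated (z of pin_middle in the frame of block_top above 0.053 m and value of joint block below 0.005 m), for 0.1 s.
2. the pin is down in the tray, released (x of pin_middle in the frame of tray_floor between -0.09 and 0.09 m and y of pin_middle in the frame of tray_floor between -0.07 and 0.07 m and z of pin_middle in the frame of tray_floor below 0.06 m and contact force between the fingers and pin below 0.1 N), for 0.1 s.
3. the jaw is drawn open (value of joint jaw above 0.04 m), for 0.2 s.
At the end, for the whole second after the job is handed in: The pin lies at rest in the tray (its middle within the inner walls and less than 60 mm above the tray's floor), the jaw is open to at least 40 of its 45 mm, and the block is seated on its plate to within 3 mm (x of pin_middle in the frame of tray_floor between -0.09 and 0.09 m and y of pin_middle in the frame of tray_floor between -0.07 and 0.07 m and z of pin_middle in the frame of tray_floor below 0.06 m and linear speed of pin below 0.03 m/s and value of joint jaw above 0.04 m and value of joint block below 0.003 m); the robot touches nothing.
It fails at once if the clamp block is lifted more than 10 mm off its plate (value of joint block above 0.01 m).
It fails at once if a bystander is moved by more than 30 mm (distance of any of oil, cleaner, loupe, marker, cap, driver, tweezers from where it was at the start of the episode above 0.03 m).
It also fails if it takes over 69 s, if anything falls off the work surface, if the arm or the gripper's body presses on something with over 40 N, if the wrist force passes 120 N, or if a joint passes its speed limit or range.

## Robot

A 6-joint arm with a two-finger parallel gripper is mounted at the origin on a cart in front of the work surface, level with it; the furniture and walls round the work are solid. World frame = base frame: x ahead of the robot, y to its left, z up, the work surface at z = 0. Lengths are in m, angles in degrees, forces in N, time in s.
With the tool pointing down it reaches from about 0.35 to 0.875 m from the base axis. Payload 4.2 kg.
Tool frame: the origin (TCP) lies midway between the tips of the shut fingers; the grasp point (between the pads) lies 19 mm behind it; z points along the fingers, y is the line along which they close (so a half turn about z gives the same grasp; the last joint's range is limited). The gripper opens to 87 mm and grips with 3 to 60 N. Pads are 19 mm wide; open, the fingers measure 117 mm over their backs; the gripper's body (75 mm by 190 mm) begins 51 mm behind the grasp point.
Start: joints at [-59.324, 22.042, 0.453, 0, -68.411, -14.817], TCP at [0.171, -0.601, 0.194] pointing down, gripper open.
Joint ranges: [-179.83, 179.83], [-69.29, 118.12], [-61.27, 80.66], [-181.25, 117.63], [-171.15, -9.14], [-177.46, 177.46]. Speed limits (degrees/s): [159.86, 159.86, 180, 180, 180, 180].

## Interface

Orientations are given as [roll, pitch, yaw] about the fixed x, y, z axes, in that order (R = Rz(yaw) Ry(pitch) Rx(roll)).
In Python, from workcell import env gives the robot as it stands. The module is installed in compiled form; this text tells all that it offers. Calls block until the motion is done:
- env.goto(position, orientation): joint-space move of the TCP to a pose.
- env.move_straight(position, rotation=None, rate=0.15, force_limit=None): straight line of the TCP; rotation=None keeps the orientation; rate is the mean speed in m/s. With force_limit (N) it stops when the force on the tool has changed by that much, and returns True; else False.
- env.set_joints(angles): joint-space move.
- env.gripper_to(opening, grasp_force=None): opening from 0.0 (shut) to 1.0 (fully open); grasp_force is the grip in N (None keeps the last); returns when the fingers have stopped.
- env.dwell(seconds).
- env.inverse_kinematics(position, orientation): joint angles nearest the present ones, or None.
- env.read_state(): the state.
- env.grab_frame(name): name is "scene" or "top"; returns a dict with "image" (480x640x3 uint8, blue, green, red), "fx", "fy", "cx", "cy" (pixels), "D" ([k1, k2, p1, p2, k3] as OpenCV has them; the pictures are not rectified), "position" and "orientation" of the camera in the world. Camera axes: x right, y up, looking along -z (the intrinsics and any distortion apply to the point x, -y, -z); pixel columns grow to the right and rows downward; lengths in m; the calibration is good to about 2 mm. A picture is of the moment at which its call begins. There is no depth.
A pose or a line that the arm cannot do raises env.Unreachable and nothing moves.
- env.close_job(): hands the job in; it is judged then, once.
Trained networks look in a picture, given as the dict that the camera call returned (one of the last four; its "shot" number tells which), for a name from the list of things; names that differ only in an ending like _2 or _b are one class to them, and where a whole thing is asked for, a point or a joint stands for the part that bears it (a point fixed in the world has none). Each returns a list of dicts, best first, with "score" (0 to 1); they miss things now and then, are a little off and sometimes report something else, mostly with a low value. They report only what shows in the picture. A call takes as long as a camera call. They do not tell look-alikes from the thing itself.
- env.search_frame(picture, thing): "xyz" ([x, y, z] in m, in world coordinates, good to about 4 mm: the middle of the surface that is visible of it).
- env.trace(picture, thing): "mask" (480x640 bool, what is visible of it).
The state is a dict: "clock": time; "joint_positions": joint angles; "qvel": joint speeds; "joint_torque": joint torques, N m; "position": TCP position; "tool_rot": TCP orientation; "force": force on the tool from outside, world axes, zero at the start; "wrist_torque": the same for the moment, N m; "opening": opening from 0.0 (shut) to 1.0 (fully open); "finger_force": force on a finger pad.
Only numpy, scipy, OpenCV 4.12 (cv2) and the standard library are available. Lean on these libraries where they do the work, as an engineer would, in place of code of your own. Each camera call takes 0.05 s, during which the arm holds its last target. There are 200 camera calls.

## Working session

There is one attempt and no reset: what is moved stays moved. The work goes in short steps, each a Python script; the robot and the scene stay as the last script left them, time stands still between calls to the robot, and variables do not carry over. Pictures are saved under pics/ and viewed, at most 10 in all, crops included, and the job is handed in when it is done.

```bash
mkdir -p pics; python3 - <<'E'
from workcell import env
import cv2,pickle
P={}
for n in("top","scene"):
    f=env.grab_frame(n);P[n]=f
    cv2.imwrite(f"pics/{n}0.png",f["image"])
    print(n,f["position"],f["orientation"],f["fx"],f["fy"],f["cx"],f["cy"],f["D"])
    for t in("block","pin_head","jaw_knob","tray_floor","pin","oil","cleaner","loupe","marker","cap","driver","tweezers"):
        try:
            print(t,[(r["score"].__round__(2),[round(float(v),3) for v in r["xyz"]]) for r in env.search_frame(f,t)][:5])
        except Exception as e: print(t,e)
pickle.dump(P,open("p.pkl","wb"))
print(env.read_state())
E
```

```text
top [0.30458982 0.07350283 1.31190534] [ 10.93585306   0.58652949 -90.45061184] 493.498037144122 493.498037144122 318.96278219776366 240.42652318615345 [0.03910335 0.         0.         0.         0.        ]
block [(0.95, [0.416, 0.316, 0.064]), (0.77, [0.541, 0.08, 0.062]), (0.62, [0.543, 0.131, 0.043])]
pin_head [(0.64, [0.704, 0.058, 0.056]), (0.47, [0.544, 0.073, 0.115])]
jaw_knob [(0.64, [0.417, 0.362, 0.047])]
tray_floor [(0.75, [0.544, -0.252, -0.0]), (0.69, [0.348, 0.208, 0.092])]
pin [(0.73, [0.716, -0.053, 0.082]), (0.44, [0.542, 0.071, 0.118])]
oil [(0.6, [0.542, 0.076, 0.065]), (0.43, [0.702, 0.056, 0.054]), (0.16, [0.545, 0.132, 0.05])]
cleaner [(0.76, [0.712, -0.051, 0.079])]
loupe [(0.53, [0.356, -0.089, 0.034])]
marker []
cap [(0.68, [0.343, -0.186, 0.017])]
driver [(0.5, [0.582, 0.376, 0.01]), (0.44, [0.543, 0.133, 0.049]), (0.24, [0.539, 0.077, 0.063])]
tweezers []
scene [ 0.03595763 -0.65415497  0.55350323] [ 63.08625296  -0.09944151 -35.92350993] 473.6873729089671 473.6873729089671 323.3081318284716 248.93812320026572 [0.0052767 0.        0.        0.        0.  
[... 559 characters left out ...]
.007])]
{'clock': 1.3, 'joint_positions': array([-5.93254481e+01,  2.20419962e+01,  4.51266033e-01, -1.49693847e-03,
       -6.84126976e+01, -1.48180764e+01]), 'qvel': array([-0.06353611,  0.01980721,  0.1013692 , -0.0398538 ,  0.01185344,
       -0.02240052]), 'joint_torque': array([-1.06023521e-06, -3.90470695e+01,  1.87618428e+01,  4.22425479e+00,
        1.53786741e-02, -2.61146624e-05]), 'position': array([ 0.17079665, -0.60116414,  0.19443355]), 'tool_rot': array([ 1.79996330e+02,  4.68961145e-04, -1.64144075e+02]), 'force': array([-1.20234253,  0.16722099, -0.43565973]), 'wrist_torque': array([ 0.02998459, -0.03554761, -0.00244327]), 'finger_force': 0.0, 'opening': 0.9997107099858137}
```

View pics/top0.png

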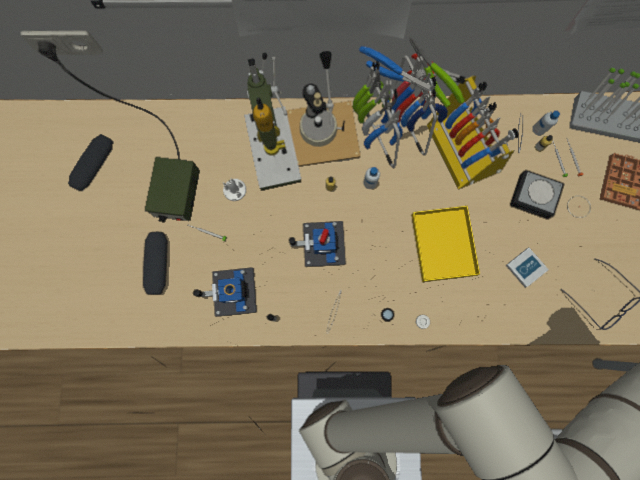

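View pics/scene0.png

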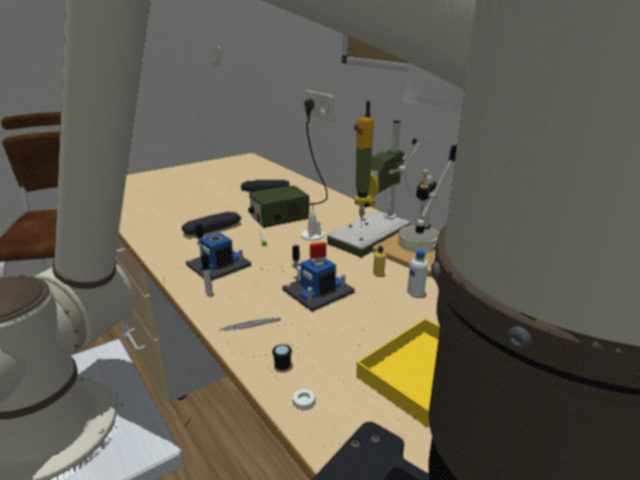

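Two candidates for the clamp, in top-image pixels: A at (323,243), with the red pin head, and B at (232,291), with an empty bore. Image right is the robot's right, so A is farthest right, and it also holds the red pin. I'll check it in an enlarged crop.

```bash
cat >h.py <<'E'
import numpy as np,cv2
from scipy.spatial.transform import Rotation as Ro
def K(f): return np.array([[f["fx"],0,f["cx"]],[0,f["fy"],f["cy"]],[0,0,1.]])
def R(f): return Ro.from_euler("xyz",f["orientation"],degrees=True).as_matrix()@np.diag([1,-1,-1])
def ray(f,uv):
    n=cv2.undistortPoints(np.float64(uv).reshape(-1,1,2),K(f),np.float64(f["D"])).reshape(-1,2)
    return np.c_[n,np.ones(len(n))]@R(f).T
def plane(f,uv,z):
    d=ray(f,uv);p=np.array(f["position"]);return p+d*((z-p[2])/d[:,2:])
def proj(f,X):
    r=R(f).T
    return cv2.projectPoints(np.float64(X).reshape(-1,1,3),cv2.Rodrigues(r)[0],-r@np.array(f["position"]),K(f),np.float64(f["D"]))[0].reshape(-1,2)
E
python3 - <<'E'
from h import *;import pickle
P=pickle.load(open("p.pkl","rb"))
t=P["top"];im=t["image"]
a=cv2.resize(im[215:275,280:350],None,fx=8,fy=8,interpolation=cv2.INTER_CUBIC)
s=cv2.resize(P["scene"]["image"][235:310,275:360],None,fx=6,fy=6,interpolation=cv2.INTER_CUBIC)
c=np.zeros((480+0,560+0,3),np.uint8);c[:]=a
cv2.imwrite("pics/crop.png",c)
cv2.imwrite("pics/crop2.png",s)
hsv=cv2.cvtColor(im,cv2.COLOR_BGR2HSV)
red=((hsv[...,0]<8)|(hsv[...,0]>172))&(hsv[...,1]>130)&(hsv[...,2]>50)
red[:215]=0;red[275:]=0;red[:,:280]=0;red[:,350:]=0
v,u=np.nonzero(red);print("red",len(u),u.min(),u.max(),v.min(),v.max())
uv=np.c_[u,v]
print("head rect z.11",cv2.minAreaRect(np.float32(plane(t,uv,.11)[:,:2]*1000)))
# plate: non-wood (low sat / blue)
reg=np.zeros(red.shape,bool);reg[218:270,300:350]=1
m=reg&(hsv[...,2]<110)
n,l,st,ce=cv2.connectedComponentsWithStats(m.astype(np.uint8));k=1+st[1:,4].argmax()
v,u=np.nonzero(l==k);print(st[k])
print("plate rect",cv2.minAreaRect(np.float32(plane(t,np.c_[u,v],.012)[:,:2]*1000)))
yl=(abs(hsv[...,0]-26)<5)&(hsv[...,1]>200);yl[:200]=0;yl[290:]=0;yl[:,:400]=0;yl[:,490:]=0
v,u=np.nonzero(yl);print("tray",cv2.minAreaRect(np.float32(plane(t,np.c_[u,v],.02)[:,:2]*1000)))
E
```

```text
red 76 320 327 229 243
head rect z.11 ((547.8087158203125, 71.85385131835938), (13.3931884765625, 37.588958740234375), 71.40430450439453)
[300 221  46  46 872]
plate rect ((546.9466552734375, 77.0372314453125), (120.48997497558594, 117.82962036132812), 2.866807699203491)
tray ((543.9301147460938, -249.18850708007812), (183.9317626953125, 148.20606994628906), 6.176328182220459)
```

View pics/crop.png

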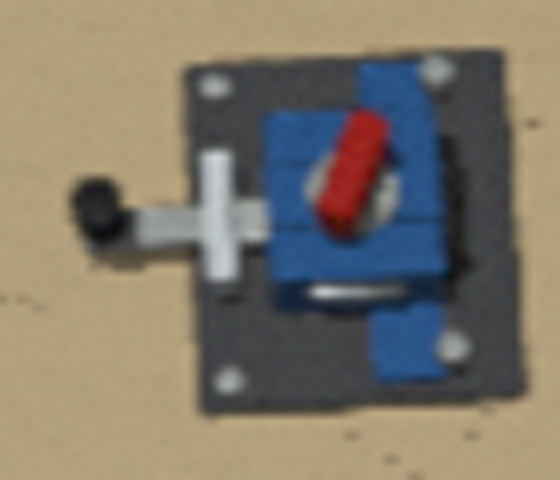

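View pics/crop2.png

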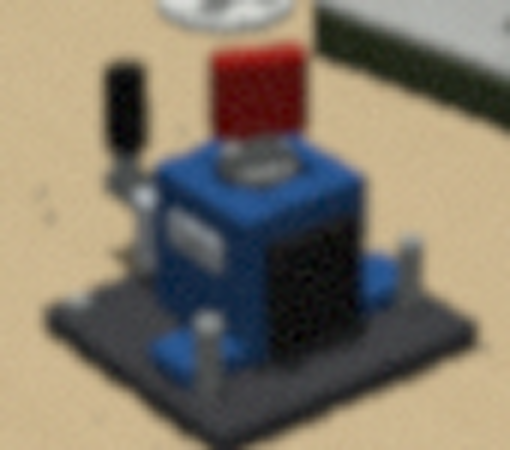

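Crop: clamp A carries the red wing head (top px ≈ (324,236)) and its knob is at (292,241), so it opens towards robot-left (+y). B has an empty bore and lies further left, so A is the target. Next I fit the head, block and knob poses to the images.

```bash
cat >fit.py <<'E'
from h import *
from scipy.optimize import minimize
def box(x,y,yaw,L,W,z0,z1):
    c,s=np.cos(yaw),np.sin(yaw)
    return [[x+c*a*L/2-s*b*W/2,y+s*a*L/2+c*b*W/2,z] for a in(-1,1) for b in(-1,1) for z in(z0,z1)]
def render(f,X,roi,S=8):
    u0,v0,w,h=roi;p=(proj(f,X)-[u0,v0]+.5)*S
    m=np.zeros((h*S,w*S),np.float32);cv2.fillConvexPoly(m,cv2.convexHull(np.float32(p)).reshape(-1,2).round().astype(np.int32),1)
    return cv2.GaussianBlur(cv2.resize(m,(w,h),interpolation=cv2.INTER_AREA),(0,0),.7)
def soft(f,roi):
    u0,v0,w,h=roi;i=f["image"][v0:v0+h,u0:u0+w].astype(float)
    r=i[...,2]-np.maximum(i[...,0],i[...,1]);r=np.clip(r,0,None)
    V=i[...,2]+1
    return np.clip(r/V/.75,0,1)*(r>15)
E
python3 - <<'E'
from fit import *;import pickle
from workcell import env
P=pickle.load(open("p.pkl","rb"))
rt,rs=(308,222,32,30),(303,236,32,28)
A,B=soft(P["top"],rt),soft(P["scene"],rs)
def cost(q,k):
    X=box(q[0]/1e3,q[1]/1e3,np.radians(q[2]),.036,.014,.085,.119)
    return (k!=1)*((render(P["top"],X,rt)-A)**2).sum()+(k!=0)*((render(P["scene"],X,rs)-B)**2).sum()
for k in(0,1,2):
    b=min((minimize(cost,[545,72,y],(k,),method="Nelder-Mead",options=dict(initial_simplex=[[545,72,y],[550,72,y],[545,77,y],[545,72,y+10]])) for y in(-30,-18,-8)),key=lambda r:r.fun);print(k,b.x,b.fun)
# plate centre check & knob
t,s=P["top"],P["scene"]
def darkc(f,roi):
    u0,v0,w,h=roi;g=f["image"][v0:v0+h,u0:u0+w].max(2)<60
    n,l,st,ce=cv2.connectedComponentsWithStats(g.astype(np.uint8));k=1+st[1:,4].argmax();print(st[k]);return ce[k]+[u0,v0]
kt=darkc(t,(284,233,14,13));ks=darkc(s,(290,242,12,20))
print("knob px",kt,ks,plane(t,kt,.07),plane(s,ks,.063))
print("knob scene from top .07",proj(s,plane(t,kt,.07)))
pl=plane(t,280+np.array([[185/8,-65+66/8],[503/8,-65+50/8],[524/8,-65+395/8],[205/8,-65+410/8]]),.012);print(pl,pl.mean(0))
for yaw in(161.4,-18.6):
  for d in(-24,0,24):
    print(yaw,d,env.inverse_kinematics([.547,.072,.15],[180,0,yaw+d]))
for yaw in(6,96,-84,186): print(yaw,env.inverse_kinematics([.544,-.249,.15],[180,0,yaw]))
E
```

```text
0 [549.36003372  72.13326375 -16.43211162] 12.443200338590664
1 [548.60564893  72.82507964 -35.02218804] 34.63014022565895
2 [548.86708223  72.24971129 -24.50159096] 54.344037371341656
[ 5  5  7  8 40]
[ 3  4  6 15 78]
knob px [292.25  241.475] [295.48717949 253.        ] [[0.54259106 0.15282404 0.07      ]] [[0.54091923 0.1480195  0.063     ]]
knob scene from top .07 [[294.87254307 249.24297537]]
[[0.60355076 0.12725285 0.012     ]
 [0.60799068 0.01982182 0.012     ]
 [0.49039086 0.01486104 0.012     ]
 [0.48634914 0.12081531 0.012     ]] [0.54707036 0.07068775 0.012     ]
161.4 -24 [ 2.43350079e+01  1.70684300e+01 -1.37437847e+01 -2.54444375e-14
 -5.91877853e+01 -1.56935008e+02]
161.4 0 [ 2.43350079e+01  1.70684300e+01 -1.37437847e+01 -2.54444375e-14
 -5.91877853e+01 -1.32935008e+02]
161.4 24 [ 2.43350079e+01  1.70684300e+01 -1.37437847e+01 -2.54444375e-14
 -5.91877853e+01 -1.08935008e+02]
-18.6 -24 [ 2.43350079e+01  1.70684300e+01 -1.37437847e+01  2.54444375e-14
 -5.91877853e+01  2.30649921e+01]
-18.6 0 [ 2.43350079e+01  1.70684300e+01 -1.37437847e+01  2.54444375e-14
 -5.91877853e+01  4.70649921e+01]
-18.6 24 [ 2.43350079e+01  1.70684300e+01 -1.37437847e+01  2.54444375e-14
 -5.91877853e+01  7.10649921e+01]
6 [-9.10278751e+00  2.14119661e+01 -7.19362629e+00  2.54444375e-14
 -6.13944076e+01  1.05102788e+02]
96 [  -9.10278751   21.41196611   -7.19362629    0.          -61.3944076
 -164.89721249]
-84 [ -9.10278751  21.41196611  -7.19362629   0.         -61.3944076
  15.10278751]
186 [-9.10278751e+00  2.14119661e+01 -7.19362629e+00 -2.54444375e-14
 -6.13944076e+01 -7.48972125e+01]
```

```bash
python3 - <<'E'
from workcell import env
import cv2
from h import *
p=[.549,.072];Y=-19
env.goto([*p,.2],[180,0,Y]);env.gripper_to(.5)
print(env.read_state()["force"],env.read_state()["clock"])
print(env.move_straight([*p,.086],rate=.08,force_limit=8))
s=env.read_state();print(s["position"],s["force"])
env.gripper_to(0,8)
s=env.read_state();print(s["clock"],s["position"],s["tool_rot"],s["force"],s["wrist_torque"],s["opening"],s["finger_force"])
for n in("top","scene"):
    f=env.grab_frame(n);cv2.imwrite(f"pics/{n}1.png",f["image"])
    print(env.search_frame(f,"pin_head")[:2])
a=cv2.imread("pics/top1.png")[190:290,270:380];b=cv2.imread("pics/scene1.png")[215:315,260:370]
cv2.imwrite("pics/c1.png",cv2.resize(np.hstack([a,b]),None,fx=3.6,fy=3.6,interpolation=cv2.INTER_CUBIC))
E
```

```text
[ 0.45459084  0.44465161 -0.0745746 ] 5.0083
False
[0.5494192  0.07215009 0.08656831] [-0.4125909   1.05117044 -0.07145285]
7.2083 [0.54923682 0.07227536 0.0861061 ] [-1.79966008e+02 -2.15631949e-02 -1.90083072e+01] [0.70757101 1.07350109 0.79916203] [ 0.29492292  0.15305637 -0.1088582 ] 0.16030093441837623 7.923742309212685
[]
[{'xyz': [0.5432, 0.07, 0.0956], 'score': 0.76}, {'xyz': [0.5317, 0.0525, 0.0503], 'score': 0.52}]
```

View pics/c1.png

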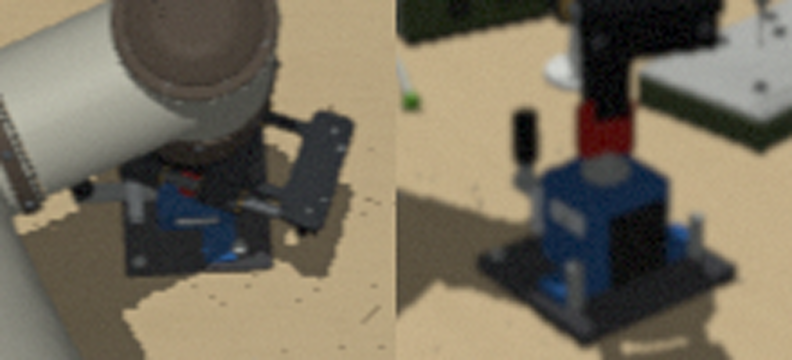

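The fingers hold the head across its 14 mm (opening 13.9 mm), with the block seated. In the crop the head sits between the pads at about (600,130). I start twisting and watch the force.

```bash
cat >tw.py <<'E'
from workcell import env
def swing(z,yaw,dt=.6,p=(.549,.072)):
    z0=env.read_state()["position"][2]
    r=env.move_straight([*p,z],[180,0,yaw],rate=max(abs(z-z0),1e-3)/dt)
    s=env.read_state();print(round(s["clock"],2),s["position"].round(4),round(s["tool_rot"][2],1),s["force"].round(1),s["wrist_torque"].round(2),round(s["opening"],3));return s
E
python3 - <<'E'
from tw import *
env.gripper_to(0,35)
z=.086;c=-19
z+=.001;swing(z,c+23)
z+=.002;swing(z,c-23,.9)
z+=.002;swing(z,c+23,.9)
E
```

```text
8.18 [0.5485 0.0717 0.0863] 3.9 [ 0.7  0.3 -4. ] [ 0.06 -0.12 -0.07] 0.149
9.12 [0.5481 0.0718 0.0879] -42.0 [ 0.9  0.  -9.4] [ 0.11 -0.25  0.14] 0.15
10.07 [0.5485 0.0718 0.0906] 3.9 [ 1.6  0.7 -9.1] [ 0.03  0.   -0.12] 0.149
```

```bash
python3 - <<'E'
from tw import *
import cv2,numpy as np
z=.091;c=-19;d=-1
for i in range(5):
    z+=.002;s=swing(z,c+23*d,.8);d=-d
    if s["force"][2]<-12.5: print("high");break
f=env.grab_frame("scene")["image"][205:305,265:365]
cv2.imwrite("pics/c2.png",cv2.resize(f,None,fx=5,fy=5,interpolation=cv2.INTER_CUBIC))
E
```

```text
11.03 [0.5489 0.0719 0.0931] -41.9 [-0.5 -0.5 -8.1] [-0.01  0.12  0.1 ] 0.154
11.97 [0.549  0.072  0.0951] 3.9 [-0.1 -0.2 -7.3] [-0.15  0.09 -0.15] 0.149
12.93 [0.549  0.072  0.0971] -41.9 [-0.8  0.5 -6.6] [-0.04  0.09  0.13] 0.153
13.88 [0.549  0.072  0.0989] 3.9 [-0.3  0.1 -6.7] [-0.16  0.08 -0.17] 0.153
14.82 [0.549 0.072 0.101] -41.9 [-0.3 -0.4 -7.3] [0.02 0.16 0.12] 0.154
```

View pics/c2.png

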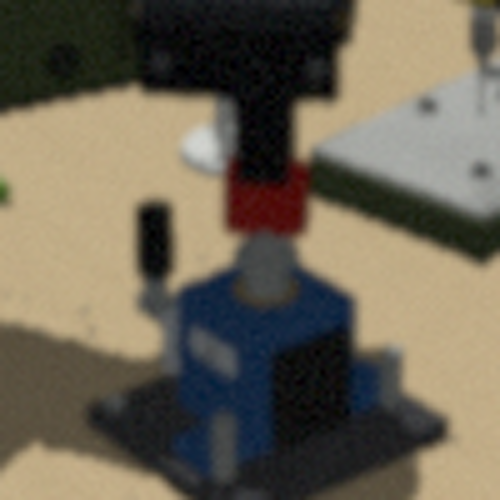

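The pin has risen about 15 mm: bare shank shows at crop (265,265) while the block is still on its plate. I'll finish the twisting and lift out.

```bash
python3 - <<'E'
from tw import *
z=.101;c=-19;d=1
for i in range(7):
    z+=.0022;s=swing(z,c+23*d,.75);d=-d
print(env.move_straight([.549,.072,.13],rate=.04,force_limit=8))
s=env.read_state();print(s["position"],s["force"])
if s["position"][2]>.128:
    env.move_straight([.549,.072,.178],rate=.06,force_limit=8);env.dwell(.3)
    s=env.read_state();print(s["clock"],s["position"],s["force"],s["opening"])
E
```

```text
15.82 [0.5489 0.072  0.1031] 3.9 [-0.7 -0.7 -7.4] [-0.07  0.02 -0.1 ] 0.155
16.77 [0.549  0.0721 0.1054] -41.9 [-0.2  0.6 -7.6] [0.02 0.07 0.08] 0.149
17.73 [0.549  0.072  0.1076] 3.9 [-0.3  0.9 -7.7] [-0.07  0.11 -0.12] 0.15
18.68 [0.5491 0.072  0.1099] -42.0 [ 0.5  0.8 -6.8] [-0.04  0.19  0.03] 0.154
19.62 [0.5498 0.0722 0.1129] 4.0 [ 0.2 -0.3 -1.1] [-0.06  0.13  0.07] 0.15
20.57 [0.5491 0.072  0.1143] -42.0 [-0.5 -1.  -0.1] [0.03 0.12 0.  ] 0.154
21.52 [0.549  0.072  0.1164] 4.0 [ 0.4 -0.3 -1.7] [-0.09  0.17 -0.02] 0.15
False
[0.5490377  0.07206064 0.13031616] [-0.11528207 -0.22118664 -1.83572717]
23.2667 [0.54887679 0.07197648 0.17769445] [-0.01683353  0.26619343 -1.01329933] 0.1535754994562471
```

```bash
python3 - <<'E'
from workcell import env
import cv2
env.move_straight([.545,-.249,.185],[180,0,-60],rate=.15)
print(env.move_straight([.545,-.249,.073],rate=.06,force_limit=3))
s=env.read_state();print(s["clock"],s["position"],s["force"],s["opening"])
env.gripper_to(.5);env.dwell(.2);print(env.read_state()["finger_force"])
env.move_straight([.545,-.249,.2],rate=.12)
env.goto([.5446,.14,.2],[180,0,-87]) if 0 else None
f=env.grab_frame("scene");print(env.read_state()["clock"],env.search_frame(f,"pin")[:2])
cv2.imwrite("pics/s3.png",f["image"])
E
```

```text
False
27.575 [ 0.54525293 -0.24904898  0.07336056] [ 1.0046473   0.92723888 -0.50215251] 0.15543591530770873
0.0
29.85 [{'xyz': [0.5414, -0.2525, 0.0789], 'score': 0.59}]
```

View pics/s3.png

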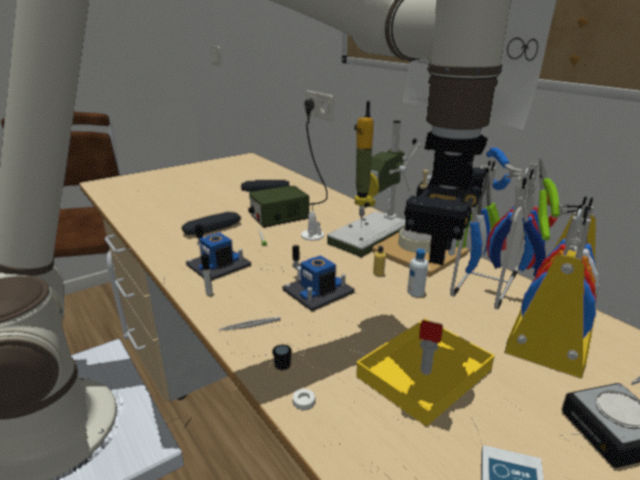

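The pin stands upright in the tray (px (430,348)) and is released. Its middle is 51 mm above the floor, within the limit. Now the knob.

```bash
python3 - <<'E'
from workcell import env
import cv2,numpy as np
k=np.array([.5437,.1535]);d=np.array([-np.sin(np.radians(3)),np.cos(np.radians(3))])
env.goto([*k,.16],[180,0,-87])
print(env.move_straight([*k,.050],rate=.08,force_limit=6));print(env.read_state()["position"])
env.gripper_to(0,12);s=env.read_state();print(s["clock"],s["opening"]*.087,s["force"])
print(env.move_straight([*(k+d*.050),.050],rate=.03,force_limit=12))
s=env.read_state();print(s["position"],s["force"],s["opening"]*.087);q=s["position"][:2]
env.dwell(.3);env.gripper_to(.45);env.dwell(.2)
q=env.read_state()["position"][:2]
env.move_straight([*q,.2],rate=.12)
env.goto([.40,-.1,.3],[180,0,-87])
f=env.grab_frame("top");cv2.imwrite("pics/t4.png",cv2.resize(f["image"][200:350,180:490],None,fx=2.5,fy=2.5,interpolation=cv2.INTER_CUBIC))
print(env.read_state()["clock"])
E
```

```text
False
[0.54409245 0.15370567 0.05054863]
33.5333 0.01597667510122253 [ 5.33781779 -0.29075821 -2.17108567]
True
[0.54359476 0.19869408 0.05015362] [ 2.40675195 -2.91389757  1.41530897] 0.016084642195981068
38.9667
```

View pics/t4.png

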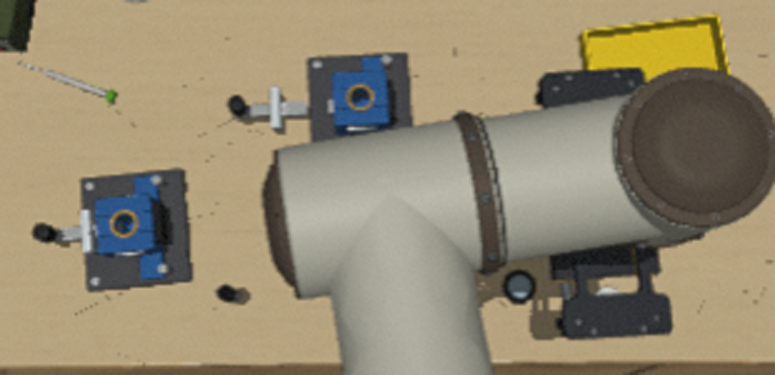

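```bash
python3 - <<'E'
from workcell import env
from h import *
env.goto([.40,-.45,.3],[180,0,-87])
f=env.grab_frame("top");im=f["image"];cv2.imwrite("pics/t5.png",im[200:350,180:490])
g=(im[233:253,265:284].max(2)<60).astype(np.uint8)
n,l,st,ce=cv2.connectedComponentsWithStats(g);k=1+st[1:,4].argmax();c=ce[k]+[265,233]
print(st[k],c,plane(f,c,.07),"was .5426 .1528")
s=env.grab_frame("scene");print(env.search_frame(s,"pin")[:2],env.search_frame(s,"jaw_knob")[:2],env.read_state()["clock"])
E
```

```text
[ 7  6  7  8 39] [274.79487179 242.35897436] [[0.54072441 0.1975655  0.07      ]] was .5426 .1528
[{'xyz': [0.5398, -0.2519, 0.0751], 'score': 0.83}] [{'xyz': [0.5402, 0.1604, 0.0435], 'score': 0.66}, {'xyz': [0.4077, 0.3873, 0.0616], 'score': 0.66}] 40.4833
```

View pics/t5.png

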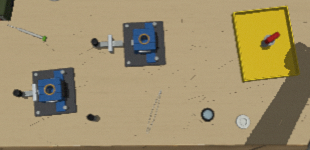

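The knob moved 44.8 mm, measured at crop (95,42), so the jaw is against its stop. The pin stands in the tray at (270,40), the block is seated and the bystanders have not moved. Handing in.

```bash
python3 -c "
from workcell import env
print(env.close_job())"
```

```text
the job is handed in; nothing more can be done
None
```

The job is handed in (no verdict was returned): I twisted the pin out with the block still seated, left it standing in the yellow tray, and drew the jaw open about 45 mm to its stop; the clock read about 40 s of the 69 s allowed.

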